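# Secure a trolley drawbar's coupling pin with its spring clip

### The arm

A 7-joint arm with a two-finger parallel gripper is mounted at the origin on the work surface. World frame = base frame: x ahead of the robot, y to its left, z up, the work surface at z = 0. Lengths are in m, angles in rad, forces in N, time in s.
With the tool pointing down it reaches from about 0.4 to 0.85 m from the base axis. Payload 10.4 kg.
Tool frame: the origin (TCP) lies on the mounting face of the last link; the fingertips stand 173 mm ahead of it and the grasp point (between the pads) lies 155 mm ahead of it (manip.tip_extent is the distance from the TCP to the fingertips, in m); z points along the fingers, y is the line along which they close (so a half turn about z gives the same grasp; the last joint's range is limited). The gripper opens to 85 mm and grips with 20 to 120 N. Pads are 22 mm wide; open, the fingers measure 114 mm over their backs; the gripper's body (76 mm by 85 mm) begins 54 mm behind the grasp point. The pads swing forward as they close: fully open they stand 13 mm farther back than shut.
Start: joints at [1.133, 0.332, -0.065, 1.46, 0.022, 1.35, -0.088], TCP at [0.252, -0.572, 0.405] pointing down, gripper open.
Joint ranges: [-2.6, 2.6], [-0.5, 2.12], [-1.47, 1.34], [0.16, 2.42], [-1.27, 4.41], [0.06, 2.06], [-2.6, 2.6]. Speed limits (rad/s): [2.22, 2.22, 2.79, 2.79, 3.14, 3.14, 3.14].

### API

Orientations are given as a unit quaternion [x, y, z, w].
In Python, from workcell import manip gives the robot as it stands.
- The arm moves only by the tool move_arm, never from a script. Its argument "plan" is one flat list of numbers, 7 for each row, row after row: the turn, a rotation vector about the tool's x, y, z in rad, then the shift along the tool's x, y, z in m, then the finger opening in m, from 0 to 0.0854. In form: [ax, ay, az, dx, dy, dz, gripper, ax, ay, az, dx, dy, dz, gripper, ...]. A call has 1 to 12 rows; each row is the pose to reach, as a shift and turn from the pose commanded when the call began, along the tool's axes at that moment; what a row does not reach only later rows make up. A row lasts 1/8 s, in which the tool goes at most 62.5 mm and 10.7 degrees, less where a joint would pass 70% of its speed; a pose out of reach is approached as far as the arm can. A call with a gripper value outside its range is refused whole. The fingers move at their own pace and stop on an object; "squeeze" is the grip in N (left out, the last holds). Time passes only in rows, so rows that repeat a pose let the fingers close. It gives the time, the measured TCP pose, the force, the opening and the grip force at its end, in the units of the state.
- manip.get_obs(): the state, without advancing time (a new reading comes with each control period).
- manip.camera(name): name is "scene" or "top" or "wrist"; returns a dict with "color" (420x560x3 uint8, red, green, blue), "fx", "fy", "cx", "cy" (pixels), "cam_to_world" (4x4, takes a point from camera to world coordinates); the wrist camera has in their place "mount" (4x4, takes a point from camera to tool coordinates, whose origin is the TCP and whose axes are the flange's). Camera axes: x right, y down, z forward; pixel columns grow to the right and rows downward; lengths in m; the calibration is good to about 2 mm. A picture is of the moment at which its call begins: read the wrist's pose just before it. There is no depth.
- manip.hand_in(): hands the job in; it is judged then, once.
Trained networks look in a picture, given as the dict that the camera call returned (one of the last four; its "shot" number tells which), for a name from the list of things; names that differ only in an ending like _2 or _b are one class to them, and where a whole thing is asked for, a point or a joint stands for the part that bears it (a point fixed in the world has none). Each returns a list of dicts, best first, with "conf" (0 to 1); they miss things now and then, are a little off and sometimes report something else, mostly with a low value. They report only what shows in the picture. A call takes as long as a camera call.
- manip.look_for(picture, label): "position" ([x, y, z] in m, in the coordinates of the camera as it stood for that picture, good to about 4 mm: the middle of the surface that is visible of it).
- manip.silhouettes(picture, label): "pixels" (420x560 bool, what is visible of it).
- manip.tip_of(picture, label): "position" ([x, y, z] in m, in the coordinates of the camera as it stood for that picture, good to about 4 mm: a listed point, or the origin of a listed thing).
The state is a dict: "clock": time; "joint_pos": joint angles; "joint_velocities": joint speeds; "tau": joint torques, N m; "position": TCP position; "ee_rot": TCP orientation; "ft_force": force on the tool from outside, world axes, zero at the start; "torque": the same for the moment, N m; "grip_width": opening from 0.0 (shut) to 1.0 (fully open); "grasp_force": force on a finger pad.
Only numpy, scipy, OpenCV 4.12 (cv2) and the standard library are available. Lean on these libraries where they do the work, as an engineer would, in place of code of your own. Each camera call takes 0.05 s, during which the arm holds its last target. There are 200 camera calls.

### The job

The coupling pin of the trolley drawbar is only part-way into its clevis: push it in by its head until it is fully home against the spacers. Then take the larger spring clip out of the wooden block, feel for the hole across the pin with the clip's straight leg, and press it down through until the bow snaps round the pin and the grip's underside sits on the pin, and let go. Never load the coupling with more than 40 N, and leave the small clip, the wrench, the grey bin and the castor wheel where they are.

Things in the scene. Friction and masses are not known exactly. Their poses are not given: they have to be found in the camera images.
- coupling: Fixed steel clevis with a blue drawbar. Origin: centre of its underside on the bench; x along the drawbar (bar towards +x), y along the pin, z up. Base plate 120 x 74 x 10 mm. Two upright cheeks 8 mm thick, 50 mm wide, outer faces at y = -23 and +23 mm, tops 103 mm above the bench. Pin 24 mm in diameter, axis at x = 0, 85 mm above the bench (top at 97 mm); its head is on the -y side.
- pin_entry (a point): Fixed point on the pin's axis at the -y cheek's outer face, axes as the coupling's. Spacers of unmeasured thickness, 1 to 15 mm (new each time), lie here under the pin's round head (36 mm in diameter, 8 mm thick). The head's outer face is at y = -(8 mm + spacers + 40 mm - pin joint value) from here. Push it along +y.
- hole_zone (a point): Fixed point on top of the pin, 20 mm outside the +y cheek (coupling frame 0, 43, 97 mm); axes as the coupling's. With the pin home its vertical cross hole (7 mm square, right through, 14 mm from the pin's far end) lies up to 7 mm from here along y, either way (at +8 mm less the spacer thickness): find it by feel or by eye.
- pin (a joint): Slide of the coupling pin in m along the coupling's +y: 0 = drawn back 40 mm, 0.040 = home, head against the spacers (hard stop). It slides against about 6 N of friction, stays where it is left and cannot turn.
- clip: Larger spring clip (R-clip), 5 mm steel wire, 60 to 90 g, hanging leg-down in a slot of the block (which one varies). Origin: on the straight leg's axis at the underside of its black grip; z up along the leg, x from the leg to the bow. Grip: x -8 to +20, y -7 to +7, z 0 to 34 mm, wire eye on top. Leg: down to z = -52 mm, cut square. Seated, the origin is 97 mm above the bench, the grip on the pin.
- clip_tip (a point): Tip of the larger clip's straight leg, 52 mm below the clip's origin; axes as the clip's.
- clip_bow (a joint): Spread of the larger clip's sprung bow in rad: 0 at rest, about 0.2 passing the pin's widest place; 1.3 N m/rad. The bow wire runs down at x = 17 mm, in to a waist (x = 9, z = -26 mm) and flares to x = 19, z = -42 mm. With the clip's xz plane square across the pin (either way round) a push of 10 to 15 N snaps the waist under the pin.
- block: Fixed wooden block, 75 (x) x 130 (y) x 65 mm high, origin at the centre of its underside. Two slots run through it vertically, 32 mm (x, from -6.5 to +25.5 mm) by 8 mm (y), at y = -35 and y = +35 mm; a clip hangs in each, its leg at x = 0, the grip's underside on the top of the block, the clip's axes along the block's.
- small_clip: A smaller spring clip, not to be used, in the other slot: grip 20 x 14 x 22 mm, leg 36 mm long. Origin as the large clip's.
- wrench: Loose steel open wrench, 170 mm long, lying on the bench along its x. Leave alone.
- bin: Loose open grey bin of bolts, 100 x 140 x 60 mm high; origin at the centre of its underside. Leave alone.
- castor_wheel: Loose rubber wheel, 80 mm in diameter, 28 mm thick, lying flat; origin at the centre of its underside. Leave alone.

How it is judged:
On the way:
1. the pin is pushed home against the spacers (value of joint pin above 0.037 m), for 0.2 s.
At the end, for the whole second after the job is handed in: Pin still within 3 mm of home; the larger clip's leg through its hole (within 4 mm of the pin's axis), upright within 0.2 rad and square across the pin within 0.6 rad, grip's underside within 3.5 mm of the pin's top, bow snapped shut under the pin (spread under 0.05 rad), at rest (value of joint pin above 0.037 m and x of clip in the frame of coupling between -0.004 and 0.004 m and x of clip_tip in the frame of coupling between -0.008 and 0.008 m and y of clip in the frame of coupling between 0.033 and 0.052 m and z of clip in the frame of coupling below 0.1005 m and z of clip_tip in the frame of coupling below 0.05 m and angle between clip's own z axis and vertical below 0.2 rad and angle between the x axis of clip and the x axis of coupling, either way round below 0.6 rad and value of joint clip_bow below 0.05 rad and linear speed of clip below 0.02 m/s); the robot touches nothing.
It fails at once if the coupling (clevis, pin, spacers) is loaded with more than 40 N (contact force between anything else and coupling above 40 N).
It fails at once if a bystander is moved by more than 15 mm (distance of any of small_clip, wrench, bin, castor_wheel from where it was at the start of the episode above 0.015 m).
It also fails if it takes over 72 s, if anything falls off the work surface, if the arm or the gripper's body presses on something with over 40 N, if the wrist force passes 120 N, or if a joint passes its speed limit or range.

## Working session

There is one attempt and no reset: what is moved stays moved. The work goes in short steps, Python scripts to look and compute and a tool call to move; the robot and the scene stay as the last step left them, time stands still between calls to the robot, and variables do not carry over. Pictures are saved under pics/ and viewed, at most 10 in all, crops included, and the job is handed in when it is done.

Besides the shell and the picture viewer there is one more tool, called after "Emit:" as a command line: name --argument value ..., lists and objects as JSON in quotes. move_arm: Moves the arm, as the interface text tells. Its arguments: {"type":"object","properties":{"plan":{"type":"array","items":{"type":"number"}},"squeeze":{"type":"number"}},"required":["plan"]}

```bash
mkdir -p pics; cat > h.py <<'E'
import numpy as np, cv2
from workcell import manip
from scipy.spatial.transform import Rotation as R
def T(o=None):
    o=o or manip.get_obs(); M=np.eye(4); M[:3,:3]=R.from_quat(o["ee_rot"]).as_matrix(); M[:3,3]=o["position"]; return M
def shot(n):
    M=T(); p=manip.camera(n)
    p["M"]=np.array(p["cam_to_world"]) if n!="wrist" else M@np.array(p["mount"]); return p
def w(p,v): return (p["M"]@np.r_[v,1])[:3]
def save(p,f): cv2.imwrite("pics/"+f,cv2.cvtColor(p["color"],cv2.COLOR_RGB2BGR))
def pix(p,X):
    c=np.linalg.inv(p["M"])@np.r_[X,1]; return p["fx"]*c[0]/c[2]+p["cx"],p["fy"]*c[1]/c[2]+p["cy"]
def ray(p,u,v,z):
    d=p["M"][:3,:3]@np.array([(u-p["cx"])/p["fx"],(v-p["cy"])/p["fy"],1]); o=p["M"][:3,3]; return o+d*(z-o[2])/d[2]
E
python3 - <<'E'
from h import *
np.set_printoptions(precision=4,suppress=True)
o=manip.get_obs(); print(o)
for n in("scene","top"):
    p=shot(n); save(p,n+"0.png"); print(n,p["M"][:3,3])
    for l in("coupling","pin_entry","hole_zone","clip","clip_tip","block","small_clip","wrench","bin","castor_wheel","pin"):
        try:
            t=[(w(p,d["position"]),round(d["conf"],2)) for d in manip.tip_of(p,l)[:2]]
        except Exception as e: t=str(e)[:60]
        print(l,t)
print(manip.tip_extent)
E
```

```text
{'clock': 0.0, 'joint_pos': array([ 1.1334,  0.3329, -0.0647,  1.461 ,  0.0216,  1.3499, -0.0885]), 'joint_velocities': array([-0.    , -0.    , -0.0003,  0.0009, -0.0005, -0.0025, -0.0004]), 'tau': array([ -0.0005, -62.5447,   0.0494, -39.1599,   0.0163,   0.0099,
        -0.    ]), 'position': array([ 0.2518, -0.5719,  0.4039]), 'ee_rot': array([ 0.9786,  0.2059, -0.0002, -0.0007]), 'ft_force': array([ 0.4347, -0.6647,  0.1269]), 'torque': array([0.027 , 0.0127, 0.0698]), 'grasp_force': 0.0, 'grip_width': 0.999468332994155}
scene [1.0245 0.0321 0.759 ]
coupling [(array([ 0.5414, -0.0418,  0.0008]), 0.71), (array([ 0.547 , -0.0003,  0.0931]), 0.42)]
pin_entry [(array([ 0.531 , -0.0638,  0.0879]), 0.93)]
hole_zone [(array([ 0.5505, -0.0001,  0.094 ]), 0.62)]
clip [(array([0.4893, 0.3479, 0.0686]), 0.71), (array([ 0.5872, -0.4232,  0.0025]), 0.42)]
clip_tip [(array([ 0.5325, -0.0665,  0.0872]), 0.38)]
block [(array([0.498 , 0.3151, 0.    ]), 0.89), (array([ 0.3805, -0.2993, -0.0027]), 0.18)]
small_clip [(array([0.5046, 0.2792, 0.0633]), 0.63), (array([0.6585, 0.1373, 0.0005]), 0.61)]
wrench [(array([0.6594, 0.1347, 0.0026]), 0.82)]
bin [(array([ 0.5864, -0.4242,  0.0053]), 0.87)]
castor_wheel [(array([ 0.3788, -0.2978, -0.0026]), 0.82)]
pin it knows: bin, block, castor_wheel, clip, clip_tip, coupling
top [ 0.4528 -0.0489  1.3199]
coupling [(array([ 0.5391, -0.038 , -0.0032]), 0.71)]
pin_entry [(array([ 0.5338, -0.0656,  0.0857]), 0.88)]
hole_zone []
clip [(array([0.4898, 0.3526, 0.0662]), 0.62)]
clip_tip []
block [(array([ 0.5006,  0.3087, -0.0006]), 0.79)]
small_clip [(array([0.5028, 0.2814, 0.0636]), 0.64)]
wrench [(array([ 0.6587,  0.1375, -0.0022]), 0.8)]
bin [(array([ 0.5836, -0.4225, -0.005 ]), 0.78)]
castor_wheel [(array([ 0.3803, -0.297 ,  0.0002]), 0.55)]
pin it knows: bin, block, castor_wheel, clip, clip_tip, coupling
0.1734
```

View pics/scene0.png

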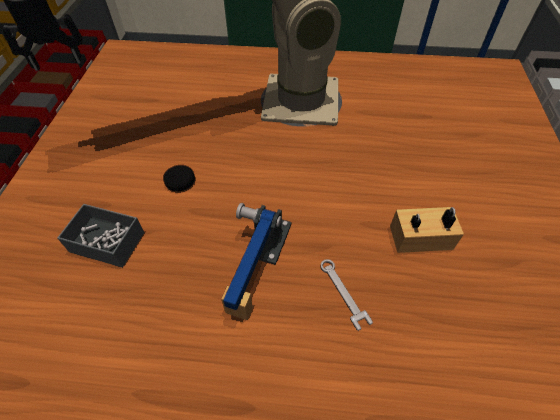

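View pics/top0.png

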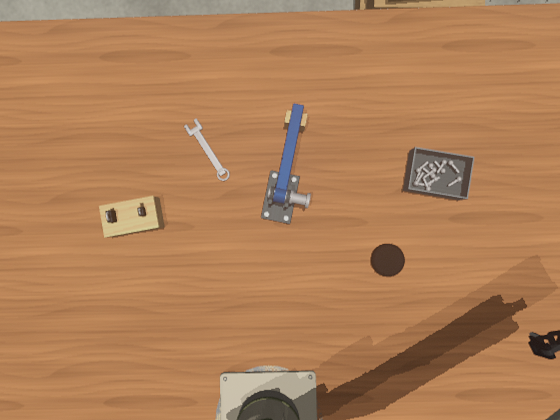

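The scene shows the coupling near (265,220) with its head at (243,211), on the left. The block is at (427,228), with the taller clip on the right at (449,217). In the top view the bar runs from (283,195) to (297,107), so the coupling yaw is about -0.16. I'm moving above the pin head first.

Emit:
move_arm --plan '[0, 0, -0.995, 0.419, -0.287, 0, 0, 0, 0, -0.995, 0.419, -0.287, 0, 0, 0, 0, -0.995, 0.419, -0.287, 0, 0, 0, 0, -0.995, 0.419, -0.287, 0, 0, 0, 0, -0.995, 0.419, -0.287, 0, 0, 0, 0, -0.995, 0.419, -0.287, 0, 0, 0, 0, -0.995, 0.419, -0.287, 0, 0, 0, 0, -0.995, 0.419, -0.287, 0, 0, 0, 0, -0.995, 0.419, -0.287, 0, 0, 0, 0, -0.995, 0.419, -0.287, 0, 0, 0, 0, -0.995, 0.419, -0.287, 0, 0, 0, 0, -0.995, 0.419, -0.287, 0, 0]'

```text
clock: 2.6
position: [0.5192, -0.1419, 0.4047]
ee_rot: [0.762, 0.647, -0.0, 0.0]
ft_force: [-0.2, 0.1, -0.7]
grip_width: -0.001
grasp_force: 0.0
```

```bash
python3 - <<'E'
from h import *
np.set_printoptions(precision=4,suppress=True)
print(manip.get_obs()); p=shot("wrist"); save(p,"w1.png"); print(np.array(p["mount"]))
for l in("coupling","pin_entry","hole_zone"):
    print(l,[(w(p,d["position"]),round(d["conf"],2)) for d in manip.tip_of(p,l)[:2]])
E
```

```text
{'clock': 2.6, 'joint_pos': array([ 0.6493,  0.1804, -0.5227,  1.6688,  0.0932,  1.3172, -0.0532]), 'joint_velocities': array([-0.0028,  0.0003, -0.0058, -0.0011,  0.0002,  0.0002, -0.0028]), 'tau': array([ -0.1746, -47.4433,  -3.2043, -38.7011,   0.0168,   0.0016,
         0.0114]), 'position': array([ 0.5192, -0.1419,  0.4047]), 'ee_rot': array([ 0.7625,  0.647 , -0.0002,  0.0002]), 'ft_force': array([-0.2352,  0.1018, -0.6716]), 'torque': array([0.0229, 0.0244, 0.0098]), 'grasp_force': 0.0, 'grip_width': -0.0008961644527350777}
[[-0.0006 -0.9455 -0.3257  0.0844]
 [ 1.     -0.0006  0.      0.0007]
 [-0.0002 -0.3257  0.9455  0.0314]
 [ 0.      0.      0.      1.    ]]
coupling [(array([ 0.5408, -0.0351, -0.0025]), 0.65), (array([ 0.5332, -0.0639,  0.0854]), 0.45)]
pin_entry [(array([ 0.5339, -0.0656,  0.0865]), 0.57)]
hole_zone [(array([ 0.3764, -0.2995, -0.0007]), 0.7)]
```

View pics/w1.png

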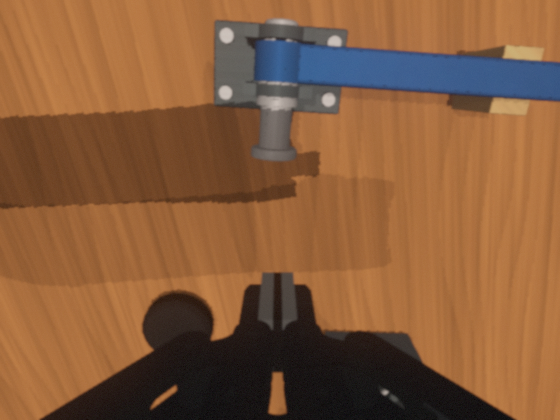

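The wrist view shows the base plate with corners at about (217,22), (347,30), (215,104) and (340,113), and the pin head at (275,150). Everything is turned slightly clockwise from the tool.

```bash
python3 - <<'E'
from h import *
np.set_printoptions(precision=4,suppress=True)
o=manip.get_obs(); p=shot("wrist")
q=[ray(p,*c,.01)[:2] for c in((217,22),(347,30),(340,113),(215,104))]
print(q,"mean",np.mean(q,0))
for a,b in((0,1),(3,2)): d=q[b]-q[a]; print(np.hypot(*d),np.arctan2(d[1],d[0]))
for a,b in((0,3),(1,2)): d=q[b]-q[a]; print(np.hypot(*d),np.arctan2(d[1],d[0])+np.pi/2)
print("head",ray(p,275,152,.085),ray(p,253,152,.085),ray(p,297,151,.085))
# edge fits of the plate: dark segment
s=manip.silhouettes(p,"coupling")
print(len(s), [x["conf"] for x in s])
bar=p["color"].astype(int); m=(bar[...,2]>bar[...,0]+40)
P=[ray(p,u,m[:,u].nonzero()[0].mean(),.1)[:2] for u in range(310,550,20) if m[:,u].any()]
P=np.array(P); print("bar fit slope",np.polyfit(P[:,0],P[:,1],1), P[0],P[-1])
E
```

```text
[array([0.4904, 0.0063]), array([ 0.6034, -0.0187]), array([ 0.5897, -0.0888]), array([ 0.4736, -0.0614])] mean [ 0.5393 -0.0407]
0.11574917354015223 -0.21755046193241048
0.119210129527152 -0.23152723026476277
0.06977759540382866 -0.24289275986713665
0.07144109177877951 -0.1940159365402201
head [ 0.5247 -0.1035  0.085 ] [ 0.5077 -0.1007  0.085 ] [ 0.5418 -0.1055  0.085 ]
1 [0.83]
bar fit slope [-0.2326  0.0836] [ 0.5588 -0.0462] [ 0.7093 -0.0814]
```

Emit:
move_arm --plan '[0, 0, 0.062, -0.0066, -0.0034, 0.06, 0, 0, 0, 0.062, -0.0066, -0.0034, 0.11, 0, 0, 0, 0.062, -0.0066, -0.0034, 0.155, 0, 0, 0, 0.062, -0.0066, -0.0034, 0.155, 0, 0, 0, 0.062, -0.0066, -0.0034, 0.155, 0, 0, 0, 0.062, -0.0066, -0.0034, 0.155, 0]'

```text
clock: 3.65
position: [0.5161, -0.1466, 0.2519]
ee_rot: [0.781, 0.624, 0.001, 0.002]
ft_force: [-0.9, 0.9, 0.6]
grip_width: 0.002
grasp_force: 0.0
```

Emit:
move_arm --plan '[0, 0, 0, 0.01, 0, 0, 0, 0, 0, 0, 0.02, 0, 0, 0, 0, 0, 0, 0.025, 0, 0, 0, 0, 0, 0, 0.03, 0, 0, 0, 0, 0, 0, 0.035, 0, 0, 0, 0, 0, 0, 0.04, 0, 0, 0, 0, 0, 0, 0.044, 0, 0, 0, 0, 0, 0, 0.048, 0, 0, 0]'

```text
clock: 4.65
position: [0.5258, -0.101, 0.2498]
ee_rot: [0.782, 0.623, -0.001, 0.001]
ft_force: [-1.5, -6.4, 2.7]
grip_width: 0.0
grasp_force: 3.1
```

Emit:
move_arm --plan '[0, 0, 0, 0.0015, 0, 0, 0, 0, 0, 0, 0.003, 0, 0, 0, 0, 0, 0, 0.0045, 0, 0, 0]'

```text
clock: 5.03
position: [0.5267, -0.0967, 0.2498]
ee_rot: [0.782, 0.623, -0.001, 0.001]
ft_force: [-1.1, -5.8, 2.7]
grip_width: -0.0
grasp_force: 3.1
```

Emit:
move_arm --plan '[0, 0, 0, 0.0015, 0, 0, 0, 0, 0, 0, 0.003, 0, 0, 0]'

```text
clock: 5.28
position: [0.5274, -0.0937, 0.2499]
ee_rot: [0.782, 0.623, -0.001, 0.001]
ft_force: [-1.3, -6.5, 2.0]
grip_width: -0.0
grasp_force: 3.1
```

Emit:
move_arm --plan '[0, 0, 0, 0.0015, 0, 0, 0, 0, 0, 0, 0.003, 0, 0, 0]'

```text
clock: 5.52
position: [0.5281, -0.0908, 0.2498]
ee_rot: [0.782, 0.623, -0.001, 0.001]
ft_force: [-1.4, -6.2, 2.9]
grip_width: 0.001
grasp_force: 3.1
```

Emit:
move_arm --plan '[0, 0, 0, 0.001, 0, 0, 0, 0, 0, 0, 0.002, 0, 0, 0]'

```text
clock: 5.78
position: [0.5285, -0.089, 0.2499]
ee_rot: [0.782, 0.623, -0.001, 0.001]
ft_force: [-1.6, -9.7, 2.7]
grip_width: -0.002
grasp_force: 4.9
```

Emit:
move_arm --plan '[0, 0, 0, 0.001, 0, 0, 0, 0, 0, 0, 0.002, 0, 0, 0]'

```text
clock: 6.02
position: [0.5287, -0.0886, 0.2498]
ee_rot: [0.782, 0.623, -0.002, 0.001]
ft_force: [-3.1, -14.7, 4.1]
grip_width: 0.003
grasp_force: 7.3
```

Emit:
move_arm --plan '[0, 0, 0, 0.0015, 0, 0, 0, 0, 0, 0, 0.0015, 0, 0, 0]'

```text
clock: 6.28
position: [0.5288, -0.0883, 0.2498]
ee_rot: [0.783, 0.622, -0.002, 0.002]
ft_force: [-4.7, -16.4, 4.0]
grip_width: 0.001
grasp_force: 8.5
```

Emit:
move_arm --plan '[0, 0, 0, -0.03, 0, 0, 0, 0, 0, 0, -0.03, 0, -0.05, 0, 0, 0, 0, -0.02, 0, -0.11, 0, 0, 0, 0, 0.01, 0, -0.15, 0, 0, 0, 0, 0.04, 0, -0.15, 0.04, 0, 0, 0, 0.04, 0, -0.15, 0.04, 0, 0, 0, 0.04, 0, -0.15, 0.04]'

```text
clock: 7.15
position: [0.5381, -0.0456, 0.3993]
ee_rot: [0.782, 0.624, -0.0, -0.0]
ft_force: [-0.0, -0.9, 0.4]
grip_width: 0.465
grasp_force: 0.0
```

```bash
python3 - <<'E'
from h import *
np.set_printoptions(precision=4,suppress=True)
print(manip.get_obs()["joint_pos"]); p=shot("wrist"); save(p,"w2.png")
im=cv2.imread("pics/w2.png"); print(pix(p,[.5489,.0012,.097]),pix(p,[.5489,.0012,0.0]))
u,v=map(int,pix(p,[.5489,.0012,.097])); v0=max(0,v-70);u0=max(0,u-70)
cv2.imwrite("pics/w2c.png",cv2.resize(im[v0:v0+140,u0:u0+140],(560,560),interpolation=2)); print(u0,v0)
E
```

```text
[ 0.5169  0.1963 -0.5822  1.6692  0.1115  1.3102 -0.3088]
(np.float64(276.7055371921486), np.float64(141.8034687700683)) (np.float64(276.86601919955393), np.float64(128.32313461661184))
206 71
```

View pics/w2c.png

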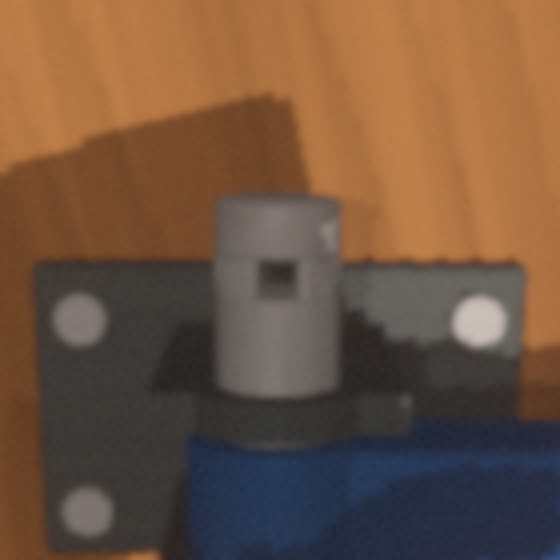

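The crop shows the cross hole at crop (277,279), which is full-image (275.2,140.8). That is within about 1 mm of the nominal spot. Next I go to the block.

Emit:
move_arm --plan '[0, 0, -1.945, 0.355, -0.1355, 0, 0.04, 0, 0, -1.945, 0.355, -0.1355, 0, 0.04, 0, 0, -1.945, 0.355, -0.1355, 0, 0.04, 0, 0, -1.945, 0.355, -0.1355, 0, 0.04, 0, 0, -1.945, 0.355, -0.1355, 0, 0.04, 0, 0, -1.945, 0.355, -0.1355, 0, 0.04, 0, 0, -1.945, 0.355, -0.1355, 0, 0.04, 0, 0, -1.945, 0.355, -0.1355, 0, 0.04, 0, 0, -1.945, 0.355, -0.1355, 0, 0.04, 0, 0, -1.945, 0.355, -0.1355, 0, 0.04, 0, 0, -1.945, 0.355, -0.1355, 0, 0.04, 0, 0, -1.945, 0.355, -0.1355, 0, 0.04]'

```text
clock: 8.7
position: [0.4853, 0.3302, 0.3991]
ee_rot: [-0.074, 0.997, -0.0, -0.0]
ft_force: [-1.0, -0.3, 0.0]
grip_width: 0.463
grasp_force: 0.0
```

```bash
python3 - <<'E'
from h import *
np.set_printoptions(precision=4,suppress=True)
o=manip.get_obs();print(o["joint_pos"],o["position"],R.from_quat(o["ee_rot"]).as_matrix()[:,:2].T); p=shot("wrist"); save(p,"w3.png")
for l in("clip","small_clip","block"):
    print(l,[(w(p,d["position"]),round(d["conf"],2)) for d in manip.tip_of(p,l)[:2]],[(w(p,d["position"]),round(d["conf"],2)) for d in manip.look_for(p,l)[:2]])
E
```

```text
[ 0.1363  0.4426 -1.058   1.5325  0.3886  1.3954  0.7709] [0.4853 0.3302 0.3991] [[-0.9889 -0.1485  0.0008]
 [-0.1485  0.9889 -0.0005]]
clip [] [(array([0.4916, 0.3521, 0.1014]), 0.73)]
small_clip [(array([0.505 , 0.2805, 0.0632]), 0.92)] [(array([0.5064, 0.2817, 0.0838]), 0.59)]
block [(array([ 0.5024,  0.3171, -0.0007]), 0.96)] [(array([0.4927, 0.3152, 0.0645]), 0.78)]
```

View pics/w3.png

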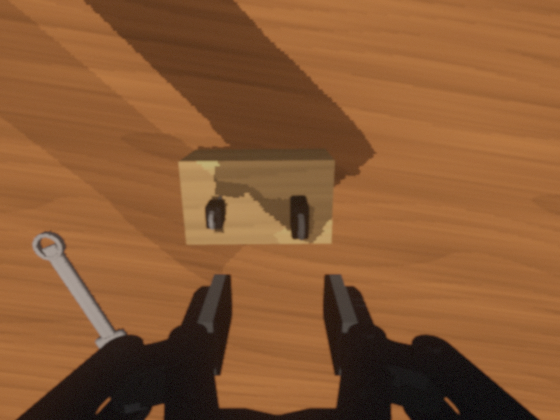

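The picture shows the block's top face with corners at (180,161), (334,160), (331,243) and (187,244), square to the tool. The large clip is at (300,217) and the small one at (214,214). Next I fit the clip pose, including which way its x axis points.

```bash
cat > fit.py <<'E'
from h import *
np.set_printoptions(precision=4,suppress=True)
p=shot("wrist")
q=np.array([ray(p,*c,.065)[:2] for c in((180,161),(334,160),(331,243),(187,244))]); c=q.mean(0)
d=[q[1]-q[0],q[2]-q[3]]; yaw=[np.arctan2(-v[0],v[1]) for v in d]
print("block",c,yaw,[np.hypot(*v) for v in d],[np.hypot(*v) for v in (q[3]-q[0],q[2]-q[1])])
def box(o,a,s,n):
    Rz=R.from_euler("z",a).as_matrix(); P=[]
    for x in s[0]:
        for y in s[1]:
            for z in s[2]: P.append(pix(p,o+Rz@np.array([x,y,z])))
    P=np.array(P); print(n,P.min(0),P.max(0))
a=np.mean(yaw); 
S=manip.silhouettes(p,"clip"); 
for s in S[:2]:
    v,u=s["pixels"].nonzero(); print("sil clip",s["conf"],u.min(),v.min(),u.max(),v.max(),len(u))
Y=np.array([-np.sin(a),np.cos(a),0])
for sgn in(0,np.pi):
    o=np.r_[c,.065]+.035*Y
    box(o,a+sgn,((-.008,.02),(-.007,.007),(0,.034)),f"large {sgn:.1f}")
g=p["color"].max(2)[190:243,285:318]; print(g[:, ::3])
E
python3 fit.py
```

```text
block [0.4974 0.3164] [np.float64(0.156650591961117), np.float64(0.15776771352561442)] [np.float64(0.1279929247159071), np.float64(0.12926473088734416)] [np.float64(0.07499689564025401), np.float64(0.07485177176192155)]
sil clip 0.6 289 195 307 239 804
large 0.0 [290.2931 194.3418] [310.1365 240.0655]
large 3.1 [290.3553 180.6677] [310.4866 225.9206]
[[139 138 137 137 137 138 135 137 136 136 136]
 [137 136 138 137 137 137 136 137 137 136 136]
 [136 135 135 136 134 135 135 134 137 137 133]
 [134 134 131 131 131 132 134 133 134 136 134]
 [134 133 123 121 121 120 126 136 137 137 136]
 [134 129 102  93  92  91 108 136 138 141 139]
 [135 119  70  63  61  63  81 137 141 140 139]
 [133 106  50  46  45  45  61 132 139 138 140]
 [128  97  43  40  41  43  49 128 137 137 137]
 [118  91  43  45  40  43  49 124 136 137 135]
 [109  92  43  43  44  42  44 118 136 136 135]
 [106  86  42  44  39  42  45 110 135 134 133]
 [106  88  44  44  44  43  42 101 132 133 132]
 [106  88  46  42  40  45  41  91 125 131 132]
 [105  86  42  42  48  42  44  75 114 126 129]
 [105  84  47  44  45  44  44  63 105 125 
[... 1044 characters left out ...]
 119  53  49  75  90  61  62 102 107 130]
 [183 151  51  50  78  91  60  62 108 111 133]
 [190 165  54  52  76  88  61  62 107 114 134]
 [191 172  59  52  79  88  61  62 115 120 136]
 [192 176  58  50  80  89  60  63 124 127 134]
 [192 180  61  52  80  89  58  68 127 130 132]
 [191 184  62  52  78  88  62  69 130 133 132]
 [191 183  63  52  78  87  59  71 128 131 132]
 [191 185  70  55  77  85  59  75 130 130 142]
 [191 185  85  56  79  82  64  85 131 133 162]
 [190 188 121  91  91  92  94 104 130 133 177]
 [192 189 160 139 127 121 144 126 132 136 182]
 [190 191 182 175 166 161 177 145 134 143 185]
 [191 191 190 187 185 182 187 160 151 162 188]
 [189 189 189 188 187 186 186 177 169 176 188]]
```

Emit:
move_arm --plan '[0, 0, -0.008, -0.0157, 0.0187, 0.04, 0.04, 0, 0, -0.008, -0.0157, 0.0187, 0.08, 0.04, 0, 0, -0.008, -0.0157, 0.0187, 0.12, 0.04, 0, 0, -0.008, -0.0157, 0.0187, 0.152, 0.04, 0, 0, -0.008, -0.0157, 0.0187, 0.152, 0.04, 0, 0, -0.008, -0.0157, 0.0187, 0.152, 0.04, 0, 0, -0.008, -0.0157, 0.0187, 0.152, 0, 0, 0, -0.008, -0.0157, 0.0187, 0.152, 0, 0, 0, -0.008, -0.0157, 0.0187, 0.152, 0, 0, 0, -0.008, -0.0157, 0.0187, 0.152, 0, 0, 0, -0.008, -0.0157, 0.0187, 0.152, 0]' --squeeze 70

```text
clock: 10.52
position: [0.4978, 0.3521, 0.2493]
ee_rot: [-0.079, 0.997, 0.0, 0.001]
ft_force: [-1.2, -2.8, 6.1]
grip_width: 0.149
grasp_force: 68.3
```

Emit:
move_arm --plan '[0, 0, 0, 0, 0, -0.02, 0, 0, 0, 0, 0, 0, -0.05, 0, 0, 0, 0, 0, 0, -0.09, 0, 0, 0, 0, 0, 0, -0.15, 0, 0, 0, 0, 0, 0, -0.15, 0, 0, 0, 0, 0, 0, -0.15, 0]'

```text
clock: 11.28
position: [0.4971, 0.352, 0.3983]
ee_rot: [-0.08, 0.997, -0.0, 0.0]
ft_force: [-0.1, -0.3, -2.1]
grip_width: 0.147
grasp_force: 68.3
```

```bash
python3 - <<'E'
from h import *
np.set_printoptions(precision=4,suppress=True)
o=manip.get_obs();print(o["joint_pos"],o["position"],o["ft_force"],o["grip_width"]); p=shot("wrist"); save(p,"w4.png")
for l in("clip","clip_tip"):
    for d in manip.tip_of(p,l)[:2]: print(l,(np.linalg.inv(T(o))@np.r_[w(p,d["position"]),1])[:3],d["conf"])
h=np.array([.5489,.0012]); 
E
```

```text
[ 0.0712  0.4931 -1.0388  1.4748  0.4264  1.4151  0.7495] [0.4971 0.352  0.3983] [-0.0549 -0.3096 -2.0954] 0.14699248611606094
clip [0.0073 0.0019 0.1853] 0.91
clip_tip [ 0.0081 -0.0033  0.2335] 0.75
```

View pics/w4.png

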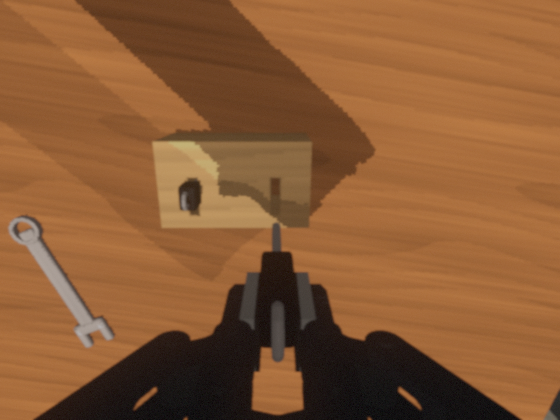

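The picture shows the clip held upright, its leg tip at about (276,226), and its slot in the block empty. The small clip is undisturbed.

```bash
python3 - <<'E'
from h import *
np.set_printoptions(precision=4,suppress=True)
o=manip.get_obs(); M=T(o); p=shot("wrist")
X=ray(p,276.5,225.5,.3983-.2363); print("tip outer edge tool",(np.linalg.inv(M)@np.r_[X,1])[:3])
g=p["color"].max(2)[215:256,266:288]; print(g[::3,::2])
M2=np.eye(4); M2[:3,:3]=R.from_quat([.782,.624,0,0]).as_matrix(); M2[:3,3]=[.5381,-.0456,.3993]
p["M"]=M2@np.array(p["mount"]); h=ray(p,275.2,140.8,.097); print("hole",h)
t=h[:2]+[.0058,-.0013]; d=np.r_[t,.363]-o["position"]; print("tool d",M[:3,:3].T@d, "yaw y",np.arctan2(M[1,1],M[0,1]))
E
```

```text
tip outer edge tool [ 0.007  -0.0002  0.2347]
[[170 133 110  97  94  96  94  99 109 110 111]
 [186 184 166 138 124 108 107 106 109 109 109]
 [181 181 181 181 158 114 121 110 104 104 105]
 [182 182 179 150  96  83  92 105 105 106 106]
 [180 181 176 132  81  78  85 131 165 157 119]
 [161 162 158 120  82  78  83 131 163 164 159]
 [161 161 157 112  82  79  80 116 156 161 162]
 [163 162 157 111  79  80  80 118 158 163 162]
 [161 159 156 111  78  79  80 110 157 164 164]
 [158 158 152 109  82  79  79 108 153 159 161]
 [166 161 153 107  78  76  79  99 149 158 157]
 [173 172 166 114  80  78  76  98 156 164 164]
 [123 122 116  81  60  59  57  69 111 119 120]
 [ 43  43  44  44  43  42  44  46  40  41  44]]
hole [0.5474 0.0011 0.097 ]
tool d [ 0.0005 -0.3563  0.034 ] yaw y 1.730035924992833
```

Emit:
move_arm --plan '[0, 0, 0.384, 0.001, -0.356, 0, 0, 0, 0, 0.384, 0.001, -0.356, 0, 0, 0, 0, 0.384, 0.001, -0.356, 0, 0, 0, 0, 0.384, 0.001, -0.356, 0, 0, 0, 0, 0.384, 0.001, -0.356, 0, 0, 0, 0, 0.384, 0.001, -0.356, 0, 0, 0, 0, 0.384, 0.001, -0.356, 0, 0, 0, 0, 0.384, 0.001, -0.356, 0.034, 0, 0, 0, 0.384, 0.001, -0.356, 0.034, 0, 0, 0, 0.384, 0.001, -0.356, 0.034, 0]'

```text
clock: 12.72
position: [0.5529, 0.0013, 0.3645]
ee_rot: [0.111, 0.994, 0.0, 0.0]
ft_force: [-0.0, -0.4, 0.2]
grip_width: 0.149
grasp_force: 68.5
```

```bash
python3 - <<'E'
from h import *
np.set_printoptions(precision=4,suppress=True)
o=manip.get_obs();M=T(o); print(o["joint_pos"],o["position"],o["ft_force"],np.arctan2(M[1,1],M[0,1])); p=shot("wrist"); save(p,"w5.png")
print(pix(p,[.5474,.0011,.097]))
im=cv2.imread("pics/w5.png"); cv2.imwrite("pics/w5c.png",cv2.resize(im[120:280,200:360],(640,640),interpolation=2))
E
```

```text
[ 0.6843  0.3284 -0.9161  1.672   0.2704  1.2751  1.0618] [0.5529 0.0013 0.3645] [-0.0426 -0.3565  0.2047] 1.3473990894555479
(np.float64(274.3359138503816), np.float64(210.88155345304978))
```

View pics/w5c.png

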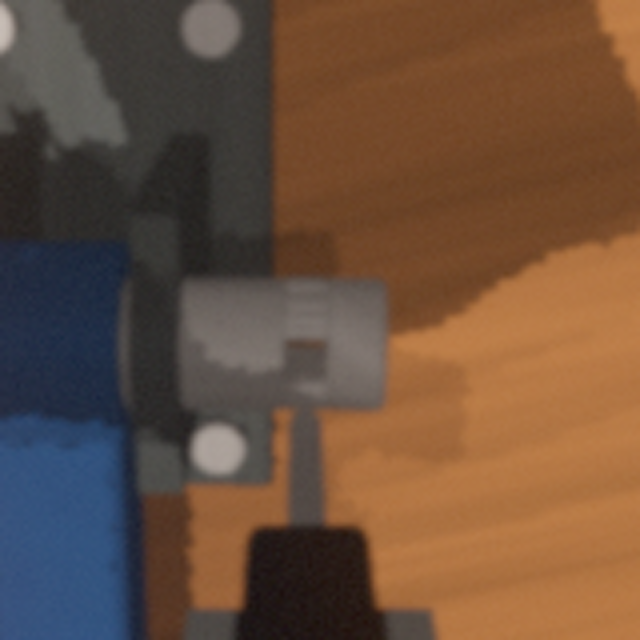

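The crop shows the hole at crop (306,365), full-image (276.5,211), and the leg tip just below it at the same column. The two are nearly aligned.

```bash
python3 - <<'E'
from h import *
np.set_printoptions(precision=4,suppress=True)
o=manip.get_obs(); M=T(o); p=shot("wrist")
f=lambda u,v,z:(np.linalg.inv(M)@np.r_[ray(p,u,v,z),1])[:3]
print("hole tool",f(276.5,211,.097),f(276.5,205,.097),f(276.5,218,.097))
print("pin edges axis z85:",f(276.5,120+278/4,.085),f(276.5,120+408/4,.085))
print("leg tip outer",f(276.5,120+408/4,.3645-.2363), "pin end/cheek",f(200+385/4,120+343/4,.085),f(200+182/4,120+343/4,.085))
print(np.array(p["color"].max(2)[200:232,268:286:2]))
E
```

```text
hole tool [ 0.0052 -0.      0.2678] [ 0.0094 -0.      0.2678] [ 0.0001 -0.      0.2678]
pin edges axis z85: [ 0.017  -0.      0.2798] [-0.0071 -0.      0.2798]
leg tip outer [0.0086 0.0001 0.2366] pin end/cheek [0.0051 0.014  0.2798] [ 0.0051 -0.022   0.2798]
[[114 111 119 123 122 123 125 120 124]
 [116 114 123 125 124 124 124 119 124]
 [117 116 124 127 127 127 126 120 125]
 [118 114 115 116 117 119 119 121 125]
 [118 114  98  99 101 105 109 115 127]
 [120 112  94  91  92  98 103 115 126]
 [123 112  93  92  94  93  98 113 122]
 [124 112  93  89  90  88  91 111 121]
 [124 113  91  86  86  87  87 110 122]
 [125 114  89  83  84  88  87 108 118]
 [123 111  85  83  86  86  91 110 119]
 [122 109  85  86  88  90  91 110 120]
 [114 106  84  90  92  93  95 111 117]
 [104 101  87  94  96  95  97 110 117]
 [ 95  96  90  99 103 103 106 108 114]
 [ 90  92  93 103 114 118 115 109 113]
 [ 89  90  94 108 122 122 121 110 110]
 [ 88  85  91 102 114 116 115 107 107]
 [ 88  86  90  94  99 103 106 101 106]
 [ 84  85  88  89  88  93  94  98  99]
 [ 86  92  97  94  92  96  96  97  95]
 [ 95 117 117 111 100 110 118 114 112]
 [103 140 140 121 105 122 140 139 138]
 [104 149 141 108  96 116 142 149 149]
 [ 95 146 132  93  88 101 137 154 157]
 [ 92 141 122  88  85  92 133 161 164]
 [ 88 140 118  85  87  86 134 164 165]
 [ 99 145 119  85  83  85 133 165 167]
 [109 152 121  85  86  85 134 166 168]
 [115 155 122  83  82  86 132 165 167]
 [115 157 123  84  82  86 130 161 163]
 [114 156 122  86  82  84 124 159 162]]
```

Leg and hole agree in y, and the pin end sits 14.0 mm beyond the hole as specified. I'm shifting x by -0.8 mm and feeling downwards.

Emit:
move_arm --plan '[0, 0, 0, -0.0008, 0, 0.01, 0, 0, 0, 0, -0.0008, 0, 0.02, 0, 0, 0, 0, -0.0008, 0, 0.027, 0, 0, 0, 0, -0.0008, 0, 0.027, 0, 0, 0, 0, -0.0008, 0, 0.03, 0, 0, 0, 0, -0.0008, 0, 0.032, 0]'

```text
clock: 13.58
position: [0.5537, 0.0002, 0.3317]
ee_rot: [0.112, 0.994, -0.0, 0.0]
ft_force: [-0.4, 0.1, -0.5]
grip_width: 0.147
grasp_force: 68.5
```

Emit:
move_arm --plan '[0, 0, 0, 0, 0, 0.001, 0, 0, 0, 0, 0, 0, 0.002, 0]'

```text
clock: 13.82
position: [0.5536, 0.0002, 0.3298]
ee_rot: [0.112, 0.994, -0.0, 0.0]
ft_force: [0.7, -0.7, -0.3]
grip_width: 0.148
grasp_force: 68.5
```

Emit:
move_arm --plan '[0, 0, 0, 0, 0, 0.001, 0, 0, 0, 0, 0, 0, 0.002, 0]'

```text
clock: 14.08
position: [0.5536, 0.0002, 0.3277]
ee_rot: [0.112, 0.994, -0.0, 0.0]
ft_force: [1.3, 0.2, -0.6]
grip_width: 0.152
grasp_force: 68.5
```

Emit:
move_arm --plan '[0, 0, 0, 0, 0, 0.002, 0, 0, 0, 0, 0, 0, 0.004, 0, 0, 0, 0, 0, 0, 0.006, 0]'

```text
clock: 14.45
position: [0.5536, 0.0002, 0.3215]
ee_rot: [0.112, 0.994, -0.0, -0.0]
ft_force: [1.0, -0.2, -1.1]
grip_width: 0.154
grasp_force: 68.5
```

Emit:
move_arm --plan '[0, 0, 0, 0, 0, 0.002, 0, 0, 0, 0, 0, 0, 0.004, 0, 0, 0, 0, 0, 0, 0.006, 0]'

```text
clock: 14.82
position: [0.5536, 0.0001, 0.3156]
ee_rot: [0.112, 0.994, -0.0, 0.0]
ft_force: [-0.2, -0.8, -1.5]
grip_width: 0.145
grasp_force: 68.5
```

Emit:
move_arm --plan '[0, 0, 0, 0, 0, 0.002, 0, 0, 0, 0, 0, 0, 0.004, 0, 0, 0, 0, 0, 0, 0.006, 0]'

```text
clock: 15.2
position: [0.5536, 0.0002, 0.3096]
ee_rot: [0.112, 0.994, -0.0, 0.0]
ft_force: [0.1, -0.6, -0.9]
grip_width: 0.149
grasp_force: 68.5
```

Nothing is resisting, and the tip is now about 24 mm below the pin top. I'll keep going until the bow spreads.

Emit:
move_arm --plan '[0, 0, 0, 0, 0, 0.002, 0, 0, 0, 0, 0, 0, 0.004, 0, 0, 0, 0, 0, 0, 0.006, 0]'

```text
clock: 15.58
position: [0.554, 0.0002, 0.3042]
ee_rot: [0.112, 0.994, 0.0, 0.001]
ft_force: [1.1, -0.6, 6.3]
grip_width: 0.15
grasp_force: 69.2
```

Emit:
move_arm --plan '[0, 0, 0, 0, 0, 0.002, 0, 0, 0, 0, 0, 0, 0.004, 0, 0, 0, 0, 0, 0, 0.006, 0]'

```text
clock: 15.95
position: [0.5542, 0.0, 0.2983]
ee_rot: [0.112, 0.994, -0.0, 0.001]
ft_force: [3.7, -1.4, 9.3]
grip_width: 0.148
grasp_force: 69.8
```

Emit:
move_arm --plan '[0, 0, 0, 0, 0, 0.002, 0, 0, 0, 0, 0, 0, 0.004, 0, 0, 0, 0, 0, 0, 0.006, 0]'

```text
clock: 16.32
position: [0.5539, -0.0001, 0.2916]
ee_rot: [0.112, 0.994, -0.0, 0.001]
ft_force: [4.7, -1.5, -0.3]
grip_width: 0.151
grasp_force: 68.7
```

Emit:
move_arm --plan '[0, 0, 0, 0, 0, 0.002, 0, 0, 0, 0, 0, 0, 0.004, 0, 0, 0, 0, 0, 0, 0.006, 0]'

```text
clock: 16.7
position: [0.5534, 0.0001, 0.2853]
ee_rot: [0.112, 0.994, -0.0, -0.0]
ft_force: [2.8, -1.3, -0.6]
grip_width: 0.15
grasp_force: 68.7
```

Emit:
move_arm --plan '[0, 0, 0, 0, 0, 0.001, 0, 0, 0, 0, 0, 0, 0.002, 0]'

```text
clock: 16.95
position: [0.5533, 0.0002, 0.2834]
ee_rot: [0.112, 0.994, -0.0, -0.0]
ft_force: [2.5, -0.6, -0.2]
grip_width: 0.147
grasp_force: 68.6
```

Emit:
move_arm --plan '[0, 0, 0, 0, 0, 0.001, 0, 0, 0, 0, 0, 0, 0.002, 0]'

```text
clock: 17.2
position: [0.5533, 0.0003, 0.2814]
ee_rot: [0.112, 0.994, -0.0, -0.001]
ft_force: [-0.4, -0.1, -0.7]
grip_width: 0.148
grasp_force: 68.6
```

Emit:
move_arm --plan '[0, 0, 0, 0, 0, 0.001, 0, 0, 0, 0, 0, 0, 0.0015, 0]'

```text
clock: 17.45
position: [0.5535, 0.0003, 0.2804]
ee_rot: [0.112, 0.994, -0.0, -0.0]
ft_force: [-2.4, -0.6, 6.5]
grip_width: 0.145
grasp_force: 69.3
```

Emit:
move_arm --plan '[0, 0, 0, 0, 0, 0.001, 0, 0, 0, 0, 0, 0, 0.001, 0]'

```text
clock: 17.7
position: [0.5536, 0.0004, 0.2801]
ee_rot: [0.112, 0.994, -0.0, -0.0]
ft_force: [-4.7, -1.6, 11.3]
grip_width: 0.149
grasp_force: 70.4
```

Force is rising with no further travel, so the grip sits on the pin. I'm easing off, releasing and retreating.

Emit:
move_arm --plan '[0, 0, 0, 0, 0, -0.0015, 0, 0, 0, 0, 0, 0, -0.0015, 0.035, 0, 0, 0, 0, 0, -0.0015, 0.035, 0, 0, 0, 0, 0, -0.0015, 0.035, 0, 0, 0, 0, 0, -0.0015, 0.035, 0, 0, 0, 0, 0, -0.02, 0.035, 0, 0, 0, 0, 0, -0.06, 0.035, 0, 0, 0, 0, 0, -0.11, 0.035, 0, 0, 0, 0, 0, -0.13, 0.035, 0, 0, 0, 0, 0, -0.13, 0.035]'

```text
clock: 18.95
position: [0.5538, 0.0004, 0.411]
ee_rot: [0.112, 0.994, -0.0, 0.001]
ft_force: [0.0, 0.3, -0.2]
grip_width: 0.412
grasp_force: 0.0
```

```bash
python3 - <<'E'
from h import *
np.set_printoptions(precision=4,suppress=True)
p=shot("wrist"); s=shot("scene"); a=p["color"][60:300,140:420]; b=s["color"][180:260,215:309]
im=np.hstack([cv2.resize(a,(400,343)),cv2.resize(b,(400,343),interpolation=2)])
cv2.imwrite("pics/w6.png",im[...,::-1])
for q,l in((p,"clip"),(s,"clip")): print([(w(q,d["position"]),d["conf"]) for d in manip.tip_of(q,l)[:2]])
E
```

```text
[(array([0.5482, 0.0075, 0.0975]), 0.82)]
[(array([ 0.5456, -0.0016,  0.096 ]), 0.5)]
```

View pics/w6.png

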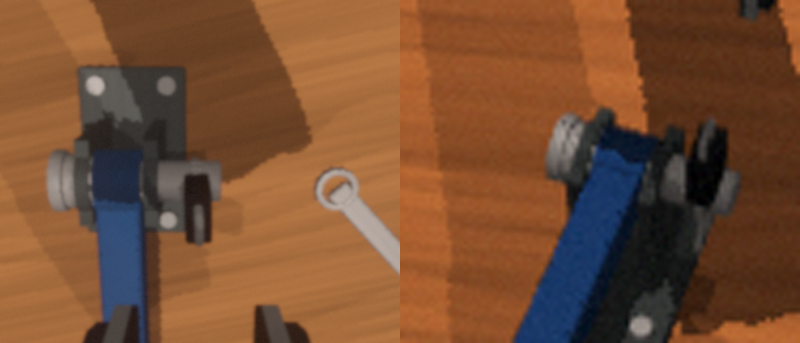

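The clip stands upright on the pin at (198,205) in the left half. The pin head is against the spacers at (62,180), and the gripper is clear. Handing in.

```bash
python3 -c "
from workcell import manip
print(manip.hand_in())"
```

```text
the job is handed in; nothing more can be done
None
```

I pushed the pin home against the spacers and pressed the larger clip through its hole until it seated on the pin. I then let go and handed the job in at about 19 s. The highest push I read was about 17 N, and no judging result came back.

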